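# Lever open the filter cover, draw out the filter insert and hold it over the dish

## Task

Check the air filter of the compressor on the desk: with the green-handled lever in the notch at the front, pry up the blue filter cover, fold it fully open and lay the lever back down flat on the desk (do not drop it). Then draw the filter insert out by its orange tab and hold it still and upright in the air over the middle of the kidney dish beside the compressor, well clear of the dish's rim, and finish there still holding it. Leave the dish and the other things where they stand.

Things in the scene. Friction and masses are not known exactly. Their poses are not given: they have to be found in the camera images.
- unit: Compressor: white box 170 deep (x), 180 wide (y), 102 high with grey skirt, fixed on the desk; origin under its middle. x points into it, away from the robot (within 20 degrees of ahead), y left, z up. Under the blue cover lies a well: x -75 to 16, y -26 to 84, its grey floor 62 above the desk; walls up to 98 (front, left) and 102. Top right: switch.
- notch (a point): Pry notch in the unit's front wall (10 thick): a gap 36 wide (y) and 8 high, right under the cover's front edge, open into the well behind. Point: middle of the gap on the wall's outer face, 94 above the desk, at unit x -85, y 30. Axes as the unit's.
- cover (a joint): Angle of the blue filter cover about its far edge, rad: 0 closed, 1.92 its stop (fully open, leaning away from the robot). Flat flap, 104 from hinge to front edge, 114 wide, 4 thick, flush with the unit's top, overhanging the front wall by 3. Stiff hinge: stays at any angle where it is left; about 1 N at the front edge moves it.
- cover_hinge (a point): Middle of the cover's hinge line (along the unit's y), in the plane of the closed cover's underside: 98 above the desk, 101 behind the notch point. Axes as the unit's; does not turn with the cover.
- lever_grip (a point): Centre of the handle of the flat opening lever (60 g): green ribbed handle 90 long, 16 wide, 22 high, lying loose on the desk, centre 11 up. x points along the lever to the blade's end, z up. The straight steel blade, 14 wide and 2.6 thick, goes on from the handle at the same height; its end is 118 from this point.
- lever_tip (a point): End of the lever's blade, 118 along x from the handle's centre, at the middle of its thickness; axes as the handle's.
- filter_tab (a point): Centre of the filter insert's orange pull tab, 12 thick (x), 22 wide (y), 26 high; under the cover at the start, at unit x -30, y 30, 73 above the desk (top 86). Axes as the unit's while seated, z up. The tab stands on the insert's plate; the insert's lower edge is 61 below this point.
- filter_mid (a point): Middle of the whole filter insert, 37 above its lower edge, 24 below the tab's centre; axes as the tab's. White framed pleated plate 66 wide (y), 10 thick (x), 48 high, with the tab on top: 74 in all, about 60 g. It sits 50 deep in an upright slot with 1.5 play on each side and slides straight up, without a catch.
- dish_mid (a point): Centre of the steel kidney dish standing loose on the desk in front, left or right of the unit (not the far one by the clipboard), at the height of its rim, 40 above the desk. 200 long (its own y) and 102 wide, 0.25 kg.
- ampoule_mid (a point): Bystander: small clear plastic saline ampoule, 18 across, 61 high, standing loose to the right of the work; its middle.
Mind the look-alikes: they are no part of the job. Of the things that look like the part that bears lever_grip, take the one that is farthest from the robot's base at the start.

How it is judged (in metres and radians):
On the way, in this order (a step that is already met when the one before it is completed fails the run):
1. the cover is pried up with the lever (value of joint cover above 0.2 rad and contact force between lever and cover above 0.1 N), for 0.05 s.
2. the cover is fully open and the lever lies flat on the desk, let go, the insert still seated (value of joint cover above 1.6 rad and height (world z) of lever_grip below 0.02 m and contact force between the fingers and lever below 0.05 N and contact force between lever and unit below 0.05 N and contact force between lever and dish below 0.05 N and linear speed of lever below 0.05 m/s and z of filter_tab in the frame of notch below -0.01 m), for 0.2 s.
3. the insert is drawn clear out of its slot, held in the fingers (z of filter_tab in the frame of notch above 0.04 m and contact force between the fingers and filter above 0.5 N), for 0.1 s.
At the end, for the whole second after the job is handed in: The fingers hold the insert still, upright within 0.25 rad, its middle within 40 mm of the dish centre seen from above, its lower edge over 60 mm above the desk, touching nothing else; the cover is open beyond 1.6 rad; the lever lies flat on the desk, let go, clear of unit and dish (contact force between the fingers and filter above 0.5 N and horizontal distance between filter_mid and dish_mid below 0.04 m and height (world z) of filter_mid above 0.097 m and angle between filter_mid's own z axis and vertical below 0.25 rad and linear speed of filter below 0.03 m/s and contact force between each of filter, lever and dish below 0.05 N and contact force between each of filter, lever and unit below 0.05 N and contact force between each of filter, the fingers and lever below 0.05 N and value of joint cover above 1.6 rad and height (world z) of lever_grip below 0.02 m and linear speed of lever below 0.05 m/s); the arm keeps its last pose, push and grip.
It fails at once if the lever is dropped (contact force between the fingers and lever below 0.02 N and linear speed of lever above 0.7 m/s).
It fails at once if the kidney dish is pushed away or tipped (distance of dish_mid from where it was at the start of the episode above 0.03 m or angle between dish_mid's own z axis and vertical above 0.3 rad).
It fails at once if the saline ampoule is knocked (distance of ampoule_mid from where it was at the start of the episode above 0.03 m or angle between ampoule_mid's own z axis and vertical above 0.5 rad).
It fails at once if the insert is let fall once drawn out (z of filter_tab in the frame of notch above 0.04 m and contact force between the fingers and filter below 0.02 N and linear speed of filter above 0.5 m/s).
It also fails if it takes over 58 s, if anything falls off the work surface, if the arm or the gripper's body presses on something with over 40 N, if the wrist force passes 120 N, or if a joint passes its speed limit or range.

## Robot

A 6-joint arm with a two-finger parallel gripper is mounted at the origin on a cart in front of the work surface, level with it; the furniture and walls round the work are solid. World frame = base frame: x ahead of the robot, y to its left, z up, the work surface at z = 0. Lengths are in mm, angles in rad, forces in N, time in s.
With the tool pointing down it reaches from about 300 to 850 mm from the base axis. Payload 5.4 kg.
Tool frame: the origin (TCP) lies at the centre of the arm's flange, where the gripper is bolted on; the fingertips stand 173 mm ahead of it and the grasp point (between the pads) lies 155 mm ahead of it; z points along the fingers, y is the line along which they close (so a half turn about z gives the same grasp; the last joint's range is limited). The gripper opens to 85 mm and grips with 20 to 120 N. Pads are 22 mm wide; open, the fingers measure 114 mm over their backs; the gripper's body (76 mm by 85 mm) begins 54 mm behind the grasp point. The pads swing forward as they close: fully open they stand 13 mm farther back than shut.
Start: joints at [-1.556, 0.158, 1.597, -0, 1.386, -0.21], TCP at [128.151, -560.522, 404.699] pointing down, gripper open.
Joint ranges: [-2.91, 2.91], [-0.94, 2.29], [0.18, 2.7], [-1.29, 4.43], [0.17, 2.64], [-3, 3]. Speed limits (rad/s): [2.57, 2.57, 3.14, 3.14, 3.14, 3.14].

## Interface

Orientations are given as [roll, pitch, yaw] about the fixed x, y, z axes, in that order (R = Rz(yaw) Ry(pitch) Rx(roll)).
In Python, from bench import r, get_image, camera_params gives the robot as it stands.
- The arm moves only by the shell command python3 -m handwheel 'ROWS' [OPENING] [FORCE]. ROWS is JSON, one flat list of numbers, 4 for each row, row after row: the shift along the world's x, y, z as a fraction of full scale, then the turn about the world's z as a fraction of full scale. A call has exactly 10 rows; each row is the pose to reach, as a shift and turn from the pose commanded when the call began, turning the shorter way round; what a row does not reach only later rows make up. Full scale, the value 1, is 1 m for a shift and pi rad for a turn. A row lasts 1/10 s, in which the tool goes at most 50 mm and 8.59 degrees, less where a joint would pass 70% of its speed; a pose out of reach is approached as far as the arm can. A call with a number of a shift or a turn outside -1 to 1 is refused whole. A call with a gripper value outside its range is refused whole. OPENING is the closure, from -1 (fully open) to 1 (shut), set as the call begins (- or left out, the last holds). The fingers move at their own pace and stop on an object; FORCE is the grip in N (left out, the last holds). Time passes only in rows, so rows that repeat a pose let the fingers close, or fill a call up. It gives the time, the measured TCP pose, the force, the opening and the grip force at its end, in the units of the state.
- r.sense(): the state, without advancing time (a new reading comes with each control period).
- get_image(name): name is "scene" or "side" or "wrist"; returns (picture, depth): 384x512x3 uint8, blue, green, red; 384x512 float32, mm along the optical axis (not along the pixel's ray), 0 where there is no reading.
- camera_params(name): a dict with "fovy" (degrees; the focal length in pixels is half the picture's height over the tangent of half this angle, whatever the lens; pixels are square), "cx", "cy" (the principal point, pixels), "eye" and "rotation" of the camera in the world; the wrist camera has in their place "tool_from_camera" (4x4, takes a point from camera to tool coordinates, whose origin is the TCP and whose axes are the flange's). Camera axes: x right, y down, z forward; pixel columns grow to the right and rows downward; lengths in mm; the calibration is good to about 2 mm. A picture is of the moment at which its call begins: read the wrist's pose just before it. camera_params takes no time and is no camera call.
- r.sign_off(): hands the job in; it is judged then, once.
The state is a dict: "time": time; "joints": joint angles; "qvel": joint speeds; "effort": joint torques, N m; "ee_pos": TCP position; "tcp_rot": TCP orientation; "ft_force": force on the tool from outside, world axes, zero at the start; "torque": the same for the moment, N m; "gripper_width": opening from 0.0 (shut) to 1.0 (fully open); "finger_force": force on a finger pad.
Only numpy, scipy, OpenCV 4.12 (cv2) and the standard library are available. Lean on these libraries where they do the work, as an engineer would, in place of code of your own. Each camera call takes 0.05 s, during which the arm holds its last target. There are 200 camera calls.

## Working session

There is one attempt and no reset: what is moved stays moved. The work goes in short steps, Python scripts to look and compute and a shell command to move; the robot and the scene stay as the last step left them, time stands still between calls to the robot, and variables do not carry over. Pictures are saved under pics/ and viewed, at most 10 in all, crops included, and the job is handed in when it is done.

```bash
ls; mkdir -p pics; cat > h.py <<'E'
import numpy as np, cv2
from bench import r, get_image, camera_params
from scipy.spatial.transform import Rotation as R
def cam(name):
    p=camera_params(name); s=r.sense(); im,d=get_image(name)
    f=im.shape[0]/2/np.tan(np.radians(p['fovy'])/2)
    if 'eye' in p: e=np.array(p['eye']);M=np.array(p['rotation'])
    else:
        T=np.array(p['tool_from_camera']); Q=R.from_euler('xyz',s['tcp_rot']).as_matrix() if len(s['tcp_rot'])==3 else np.array(s['tcp_rot'])
        e=np.array(s['ee_pos'])+Q@T[:3,3]; M=Q@T[:3,:3]
    return im,d,dict(f=f,cx=p['cx'],cy=p['cy'],e=e,M=M)
def ray(c,u,v): return c['M']@np.array([(u-c['cx'])/c['f'],(v-c['cy'])/c['f'],1.])
def plane(c,u,v,z):
    g=ray(c,u,v); return c['e']+g*(z-c['e'][2])/g[2]
def cloud(c,d):
    v,u=np.mgrid[:d.shape[0],:d.shape[1]]
    P=np.stack([(u-c['cx'])/c['f']*d,(v-c['cy'])/c['f']*d,d],-1)
    return P@c['M'].T+c['e']
def proj(c,P):
    q=c['M'].T@(np.array(P)-c['e']); return q[:2]/q[2]*c['f']+[c['cx'],c['cy']]
E
python3 - <<'E'
from h import *
a=[]
for n in ['scene','side','wrist']:
    im,d,c=cam(n); print(n,c['e'].round(),c['M'].round(2).tolist(),c['f'],c['cx'],c['cy'],(d==0).mean()); cv2.imwrite(f'pics/{n}0.png',im); np.savez(f'{n}0.npz',im=im,d=d,**c)
print(r.sense()); print(camera_params('wrist'))
E
```

```text
pics
scene [  40. -640. 1038.] [-2.46, -0.01, -0.71] 472.14586413759804 259.72662327087045 194.0389881683971 0.003957112630208333
side [  69. -839.  661.] [-2.15, -0.02, -0.54] 347.08300181320146 256.79097665683554 188.41402355080913 0.011561075846354166
wrist [ 194. -545.  373.] [[0.22, -0.94, -0.26], [-0.97, -0.21, -0.06], [-0.0, 0.27, -0.96]] 292.0834339589033 257.6833577414065 192.88388502308496 0.0040435791015625
{'time': 0.15, 'joints': array([-1.55610355e+00,  1.58888567e-01,  1.59795618e+00, -1.64992924e-05,
        1.38620981e+00, -2.10080482e-01]), 'qvel': array([-3.61689083e-04, -3.84731293e-04, -3.58277937e-03,  8.41407242e-05,
        7.42441440e-04, -4.62667519e-04]), 'effort': array([-1.23610016e-04, -3.96372306e+01, -3.31786788e+01, -2.45930278e-04,
        5.45781251e-03,  6.58663907e-06]), 'ee_pos': array([ 128.14391084, -560.31049406,  403.94511752]), 'tcp_rot': array([-3.14015951e+00, -2.89005262e-04,  2.24776091e-01]), 'ft_force': array([-0.33432026, -0.45465375,  0.38100186]), 'torque': array([ 0.02911576, -0.01433553, -0.02577565]), 'finger_force': 0.0, 'gripper_width': 0.9971890827835045}
{'fovy': 66.63755159405049, 'cx': 257.6833577414065, 'cy': 192.88388502308496, 'tool_from_camera': array([[-3.21279074e-04, -9.62871801e-01, -2.69958869e-01,
         6.78659258e+01],
       [ 9.99999915e-01, -3.79215561e-04,  1.62457797e-04,
         3.16253452e-01],
       [-2.58798636e-04, -2.69958794e-01,  9.62871841e-01,
         3.08684301e+01],
       [ 0.00000000e+00,  0.00000000e+00,  0.00000000e+00,
         1.00000000e+00]])}
```

View pics/scene0.png

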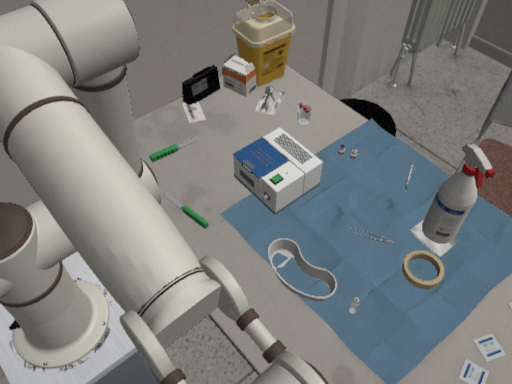

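View pics/side0.png

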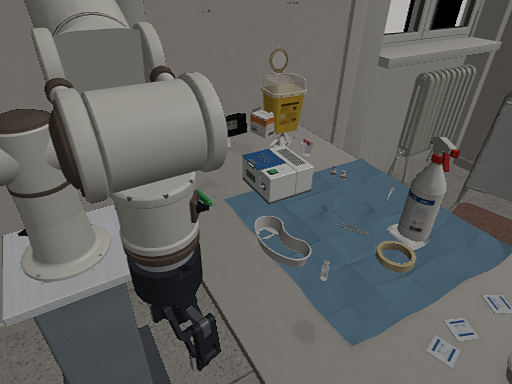

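The scene shows two green levers: A with its handle at px (170,152) and blade towards (195,140), and B with its handle at (195,216) and blade towards (168,196). It also shows the unit at (278,168), the dish at (302,272) and the ampoule at (354,303). Next I'll measure the positions.

```bash
sed -i "s/M=np.array(p\['rotation'\])/M=R.from_euler('xyz',p['rotation']).as_matrix()/" h.py
cat > m1.py <<'E'
from h import *
def load(n):
    z=np.load(f'{n}0.npz'); c={k:z[k] for k in ['f','cx','cy','e','M']}
    if c['M'].ndim==1: c['M']=R.from_euler('xyz',c['M']).as_matrix()
    return z['im'],z['d'],c
E
python3 - <<'E'
from m1 import *
im,d,c=load('scene'); P=cloud(c,d); hsv=cv2.cvtColor(im,cv2.COLOR_BGR2HSV)
print('desk z', P[230,190], P[330,300])
m=cv2.inRange(hsv,(50,120,50),(75,255,255)); n,l,st,ce=cv2.connectedComponentsWithStats(m)
for i in range(1,n):
    if st[i,4]>25:
        v,u=np.where(l==i); rc=cv2.minAreaRect(np.c_[u,v].astype(np.float32)); b=cv2.boxPoints(rc)
        print('green',ce[i].round(1),st[i,4],plane(c,*ce[i],11).round(), [plane(c,*((b[j]+b[(j+1)%4])/2),11).round().tolist()[:2] for j in range(4)])
# unit top: points z 95..108
for nm in ['scene','side']:
    im,d,c=load(nm); P=cloud(c,d); hsv=cv2.cvtColor(im,cv2.COLOR_BGR2HSV)
    m=(P[...,2]>94)&(P[...,2]<110); m[:, :220]=0; m=m.astype(np.uint8); n,l,st,ce=cv2.connectedComponentsWithStats(m); i=1+np.argmax(st[1:,4])
    Q=P[l==i]; rc=cv2.minAreaRect(Q[:,:2].astype(np.float32)); print(nm,'top',Q[:,2].mean(),rc,cv2.boxPoints(rc).round().tolist())
    b=cv2.inRange(hsv,(100,130,60),(120,255,255)).astype(bool)&(P[...,2]>85)&(P[...,2]<110); b[:,:220]=0
    Q=P[b]; rc=cv2.minAreaRect(Q[:,:2].astype(np.float32)); print('cover',len(Q),rc,cv2.boxPoints(rc).round().tolist())
    m=((P[...,2]>30)&(P[...,2]<48)).astype(np.uint8); n,l,st,ce=cv2.connectedComponentsWithStats(m)
    for i in range(1,n):
        if st[i,4]>40: Q=P[l==i]; print('z40',ce[i].round(),st[i,4],cv2.minAreaRect(Q[:,:2].astype(np.float32)), Q.mean(0).round())
E
```

```text
desk z [372.18901386  17.1937436    2.95516975] [ 404.23238952 -371.1402167    -3.70137267]
green [163.6 152.4] 167 [474. 295.  11.] [[478.0, 307.0], [518.0, 290.0], [471.0, 283.0], [431.0, 300.0]]
green [276.2 178.7] 52 [662.  -2.  11.] [[665.0, 8.0], [676.0, -2.0], [659.0, -12.0], [648.0, -2.0]]
green [195.  216.2] 166 [406.  40.  11.] [[399.0, 87.0], [414.0, 44.0], [412.0, -4.0], [397.0, 37.0]]
scene top 100.56578812642825 ((660.212646484375, -3.1788787841796875), (182.7816619873047, 175.67703247070312), 89.1140365600586) [[571.0, -93.0], [747.0, -96.0], [749.0, 87.0], [574.0, 90.0]]
cover 910 ((627.1331176757812, 29.350727081298828), (115.5378646850586, 103.51625061035156), 89.29115295410156) [[575.0, -28.0], [678.0, -29.0], [680.0, 86.0], [576.0, 88.0]]
z40 [321.  14.] 222 ((1375.6278076171875, 497.2677001953125), (37.90986633300781, 324.18878173828125), 88.58917999267578) [1353.  503.   39.]
z40 [219.  62.] 63 ((855.8146362304688, 510.3697509765625), (12.799789428710938, 98.71183776855469), 88.67015838623047) [854. 511.  40.]
z40 [253.  79.] 255 ((895.83544921875, 356.767181396
[... 2654 characters left out ...]
]
z40 [282. 238.] 425 ((493.3238220214844, -269.89849853515625), (100.39942169189453, 202.28857421875), 2.4399573802948) [ 504. -273.   37.]
z40 [413. 229.] 174 ((850.0621337890625, -425.45965576171875), (38.187599182128906, 85.97578430175781), 27.522281646728516) [ 844. -431.   39.]
z40 [ 66. 253.] 383 ((2.1865386962890625, -42.50815200805664), (143.06507873535156, 66.61750793457031), 2.6157572269439697) [  2. -59.  39.]
z40 [324. 270.] 45 ((526.7796630859375, -422.8173828125), (11.282773971557617, 17.525650024414062), 37.7013053894043) [ 526. -424.   40.]
z40 [509. 363.] 70 ((678.94873046875, -779.10009765625), (43.73196029663086, 10.17557144165039), 27.676254272460938) [ 677. -779.   40.]
```

```bash
python3 - <<'E'
import cv2,numpy as np
im=cv2.imread('pics/scene0.png'); cv2.imwrite('pics/crop1.png',cv2.resize(im[110:320,130:380],None,fx=2.8,fy=2.8,interpolation=cv2.INTER_CUBIC))
E
```

```text
(no output)
```

View pics/crop1.png

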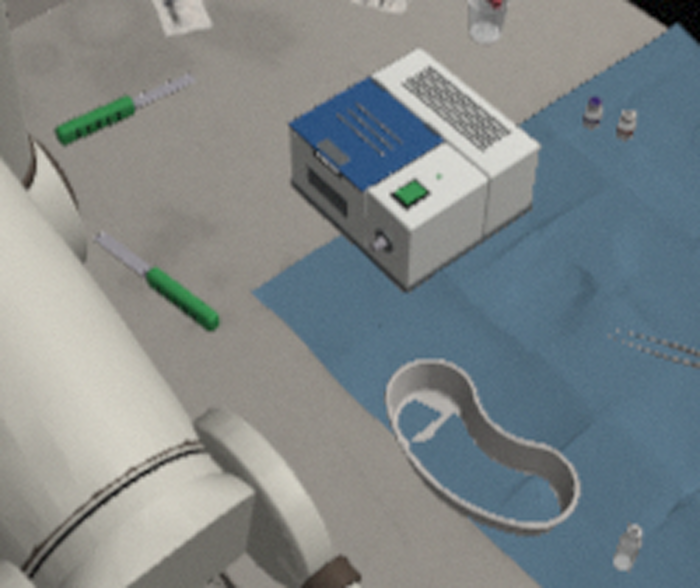

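The crop shows lever A with its handle at (163,152) and its blade pointing right and up to about (199,138), and lever B at (195,216). A's handle lies 558 mm from the base and B's 408 mm, so A is the farthest and the one meant. Only one dish is near the work, at about (492,-269). The unit's front is at x≈576 with a yaw of about -0.01. I'll move over lever A.

```bash
python3 -m handwheel '[0.18,0.44,0,-0.07,0.18,0.44,0,-0.07,0.18,0.44,0,-0.07,0.18,0.44,0,-0.07,0.18,0.44,0,-0.07,0.18,0.44,0,-0.07,0.18,0.44,0,-0.07,0.18,0.44,0,-0.07,0.18,0.44,0,-0.07,0.18,0.44,0,-0.07]' -1 60 && python3 -m handwheel '[0.17,0.41,0,0,0.17,0.41,0,0,0.17,0.41,0,0,0.17,0.41,0,0,0.17,0.41,0,0,0.17,0.41,0,0,0.17,0.41,0,0,0.17,0.41,0,0,0.17,0.41,0,0,0.17,0.41,0,0]'
python3 - <<'E'
from h import *
im,d,c=cam('wrist'); print(r.sense()['ee_pos'],r.sense()['tcp_rot'],r.sense()['joints'].round(2))
cv2.imwrite('pics/w1.png',im); np.savez('w1.npz',im=im,d=d,**c)
hsv=cv2.cvtColor(im,cv2.COLOR_BGR2HSV); m=cv2.inRange(hsv,(50,100,40),(75,255,255)); n,l,st,ce=cv2.connectedComponentsWithStats(m)
for i in range(1,n):
    if st[i,4]>100:
        v,u=np.where(l==i); Q=np.array([plane(c,a,b,14)[:2] for a,b in zip(u,v)]).astype(np.float32)
        print(ce[i],st[i,4],Q.mean(0),cv2.minAreaRect(Q),cv2.boxPoints(cv2.minAreaRect(Q)).round().tolist())
E
```

```text
time: 1.15
ee_pos: [308.4, -117.6, 404.5]
tcp_rot: [-3.141, -0.001, 0.008]
ft_force: [-0.6, -0.4, 0.0]
gripper_width: 1.004
finger_force: 0.0
time: 2.15
ee_pos: [478.8, 293.2, 403.0]
tcp_rot: [-3.141, 0.002, 0.009]
ft_force: [-0.8, -0.4, 0.8]
gripper_width: 1.001
finger_force: 0.0
[478.27059161 291.36883642 403.38588163] [3.14097104e+00 2.09592492e-03 8.07939923e-03] [0.33 0.12 1.64 0.   1.38 1.89]
[258.25406032 168.97331787] 862 [476.01788 292.31738] ((474.3017883300781, 292.50677490234375), (15.33439826965332, 89.88627624511719), 83.38505554199219) [[429.0, 290.0], [518.0, 280.0], [520.0, 295.0], [431.0, 305.0]]
[452.36553785 222.69322709] 1004 [407.18964   37.097847] ((407.1847229003906, 38.12134552001953), (21.07006072998047, 95.05855560302734), 8.098536491394043) [[390.0, 84.0], [403.0, -10.0], [424.0, -7.0], [411.0, 87.0]]
```

View pics/w1.png

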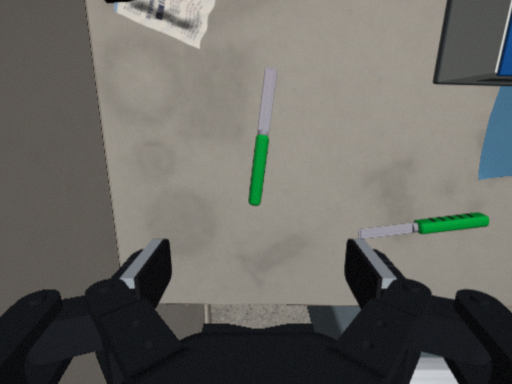

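The wrist view shows lever A with its handle at (258,169) and blade up to (269,70), and lever B at (452,222). A's handle centre is at (474,292.5) with yaw -0.115. Its size matches (90x15). I'll descend and grip.

```bash
python3 -m handwheel '[-0.004,0.003,-0.04,-0.02,-0.004,0.003,-0.08,-0.04,-0.004,0.003,-0.12,-0.04,-0.004,0.003,-0.16,-0.04,-0.004,0.003,-0.18,-0.04,-0.004,0.003,-0.195,-0.04,-0.004,0.003,-0.21,-0.04,-0.004,0.003,-0.22,-0.04,-0.004,0.003,-0.226,-0.04,-0.004,0.003,-0.226,-0.04]' -1 60 && python3 -m handwheel '[0,0,0,0,0,0,0,0,0,0,0,0,0,0,0,0,0,0,0,0,0,0,0,0,0,0,0,0,0,0,0,0,0,0,0,0,0,0,0,0]' 1 70
```

```text
time: 3.2
ee_pos: [474.1, 292.4, 178.4]
tcp_rot: [3.141, 0.0, -0.121]
ft_force: [-0.2, 0.5, 0.4]
gripper_width: 0.996
finger_force: 0.0
time: 4.2
ee_pos: [474.5, 292.6, 179.2]
tcp_rot: [-3.141, -0.001, -0.121]
ft_force: [-0.9, -0.2, 5.1]
gripper_width: 0.166
finger_force: 70.7
```

```bash
python3 -m handwheel '[0,0,0.03,0,-0.01,0,0.06,0,-0.054,-0.03,0.11,0,-0.054,-0.07,0.12,0.034,-0.054,-0.115,0.12,0.034,-0.054,-0.16,0.12,0.034,-0.054,-0.2,0.12,0.034,-0.054,-0.24,0.12,0.034,-0.054,-0.266,0.12,0.034,-0.054,-0.266,0.12,0.034]'
python3 - <<'E'
from h import *
for n in ['wrist','scene']:
    im,d,c=cam(n); print(r.sense()['ee_pos'],r.sense()['tcp_rot'])
    cv2.imwrite(f'pics/{n}2.png',im); np.savez(f'{n}20.npz',im=im,d=d,**c)
    P=cloud(c,d); hsv=cv2.cvtColor(im,cv2.COLOR_BGR2HSV); b=cv2.inRange(hsv,(100,130,60),(120,255,255)).astype(bool)&(P[...,2]>85)&(P[...,2]<112)
    v,u=np.where(b); print(len(v)); Q=np.array([plane(c,x,y,102)[:2] for x,y in zip(u,v)]).astype(np.float32); rc=cv2.minAreaRect(Q); print(rc,cv2.boxPoints(rc).round(1).tolist(), P[b][:,2].mean())
im=cv2.imread('pics/wrist2.png'); s=cv2.imread('pics/scene2.png')[100:244,200:392]
cv2.imwrite('pics/c2.png',np.hstack([im[:,:],cv2.resize(s,(288,384))[:, :]])[:,:800])
E
```

```text
time: 5.2
ee_pos: [419.9, 24.1, 298.3]
tcp_rot: [3.141, 0.001, -0.018]
ft_force: [-0.1, 0.4, -0.6]
gripper_width: 0.167
finger_force: 69.9
[419.88729004  25.49604249 298.23897497] [-3.14123442e+00  8.58254653e-04 -1.71972261e-02]
0Traceback (most recent call last):
  File "<stdin>", line 6, in <module>
cv2.error: OpenCV(4.12.0) /io/opencv/modules/imgproc/src/convhull.cpp:143: error: (-215:Assertion failed) total >= 0 && (depth == CV_32F || depth == CV_32S) in function 'convexHull'
```

```bash
python3 - <<'E'
from h import *
im=cv2.imread('pics/wrist2.png'); s,d,c=cam('scene'); P=cloud(c,d)
hsv=cv2.cvtColor(s,cv2.COLOR_BGR2HSV); b=cv2.inRange(hsv,(100,130,60),(120,255,255)).astype(bool)&(P[...,2]>85)&(P[...,2]<112); print(b.sum())
cv2.imwrite('pics/c2.png',np.hstack([im,cv2.resize(s[100:244,200:308],(288,384))]))
E
```

```text
901
```

View pics/c2.png

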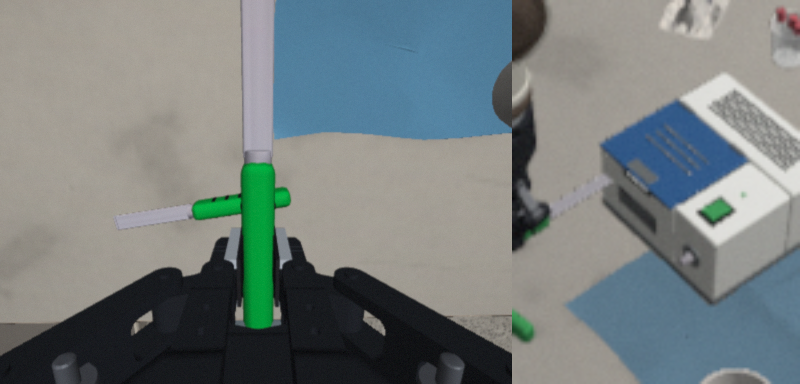

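The view shows the lever gripped straight at wrist px (258,240), with lever B safely below. The scene crop shows the blade end just short of the cover's front edge, at crop (610,180), and the notch mark at crop (640,178). Next I'll check the heights.

```bash
python3 - <<'E'
from h import *
z=np.load('wrist20.npz'); c={k:z[k] for k in ['f','cx','cy','e','M']}; P=cloud(c,z['d'])
for v in [5,40,80,120]: print('blade',P[v,250:264].mean(0).round(1))
print('handle',P[200,252:264].mean(0).round(1),P[300,252:264].mean(0).round(1))
im,d,c=cam('scene')
# notch mark px
k=288/108
for q in [(628,170),(640,178),(650,188)]:
    u,v=200+(q[0]-512)/k,100+q[1]/k
    print('notch',(u,v),plane(c,u,v,94).round(1), cloud(c,d)[int(round(v)),int(round(u))].round(1))
print('expected notch px',proj(c,[576,26,94]),'crop',(proj(c,[576,26,94])-[200,100])*k+[512,0])
g=cv2.cvtColor(im,cv2.COLOR_BGR2GRAY); print(g[155:180,238:262])
E
```

```text
blade [529.7  22.1 131.1]
blade [516.6  22.3 131.3]
blade [500.8  22.6 131.1]
blade [483.8  23.  131. ]
handle [448.9  23.2 140.8] [396.6  24.2 141. ]
notch (243.5, 163.75) [580.1  43.4  94. ] [576.3  36.6 101.3]
notch (248.0, 166.75) [582.3  27.1  94. ] [577.5  21.1 101.4]
notch (251.75, 170.5) [581.3  10.1  94. ] [579.1   6.5 100.6]
expected notch px [246.45010465 168.09925251] crop [635.86694574 181.59800669]
[[ 83  82  83  81  79  78  81  80  80  83  81  82  82  81  80  82  86  88
   92  86  84  72  94  95]
 [ 80  83  80  81  81  84  80  83  82  80  82  81  84  79  82  84  84  75
   90  97  89  83  83  87]
 [ 79  81  82  81  82  80  83  82  81  81  81  83  84  80  84  83  81  79
   80  96 110  93  86  84]
 [ 75  79  82  82  79  85  80  82  78  82  81  81  81  83  82  81  80  82
   82  79  99 100  94  83]
 [ 73  72  81  81  82  79  80  86  92  89  81  82  83  83  81  79  86  83
   83  82  74  88 103  96]
 [ 88  69  71  80  82  89  95  93 102 100  92  84  83  81  82  83  80  82
   82  85  80  77  94  98]
 [101  86  68  71  82 100 104 105 104 106 100  92  81  84  81  82  81  81
   8
[... 1141 characters left out ...]
94  63  47  46  38  71  95 101 101 102 103  86  67  76  63  69  79
   84  79  82  82  80  81]
 [102  99  62  46  48  47  42  67  90 100  99 103 102  91  95  86  69  68
   83  82  82  81  82  82]
 [100 101  76  56  50  47  48  41  67  89  98 101 100 100 101 101  96  70
   70  79  84  81  84  80]
 [101 101  96  86  62  49  49  36  47  63  89  98 100 102  99 101 102  92
   70  68  80  83  79 108]
 [ 93 102  99 102  88  62  44  46  43  46  63  83  98 101 104 101 101 100
   96  79  74  77 100 147]
 [ 73  95 103 100 101  85  61  43  45  44  49  63  77  98 102 103 102 100
  102 100  85  85 122 146]
 [ 54  70  94  99 103  99  84  70  49  41  48  49  55  79  98 100 100 101
  101 100 101 101 122 113]]
```

```bash
python3 -m handwheel '[0,0.003,-0.018,0,0,0.003,-0.036,0,0,0.003,-0.036,0,0,0.003,-0.036,0,0.01,0.003,-0.036,0,0.02,0.003,-0.036,0,0.03,0.003,-0.036,0,0.036,0.003,-0.036,0,0.042,0.003,-0.036,0,0.048,0.003,-0.036,0]' && python3 -m handwheel '[0.004,0,0,0,0.008,0,0,0,0.012,0,0,0,0.016,0,0,0,0.016,0,0,0,0.016,0,0.004,0,0.016,0,0.008,0,0.016,0,0.014,0,0.016,0,0.02,0,0.016,0,0.024,0]'
python3 - <<'E'
from h import *
s,d,c=cam('scene');w,_,_=cam('side')
cv2.imwrite('pics/c3.png',np.hstack([cv2.resize(s[110:218,215:323],(400,400)),cv2.resize(w[120:228,220:328],(400,400))]))
E
```

```text
time: 6.35
ee_pos: [468.7, 29.4, 262.6]
tcp_rot: [-3.142, 0.0, -0.014]
ft_force: [-0.8, -0.3, -1.0]
gripper_width: 0.173
finger_force: 69.9
time: 7.35
ee_pos: [484.3, 29.5, 287.6]
tcp_rot: [3.141, -0.001, -0.014]
ft_force: [1.0, -0.5, -2.0]
gripper_width: 0.168
finger_force: 69.8
```

View pics/c3.png

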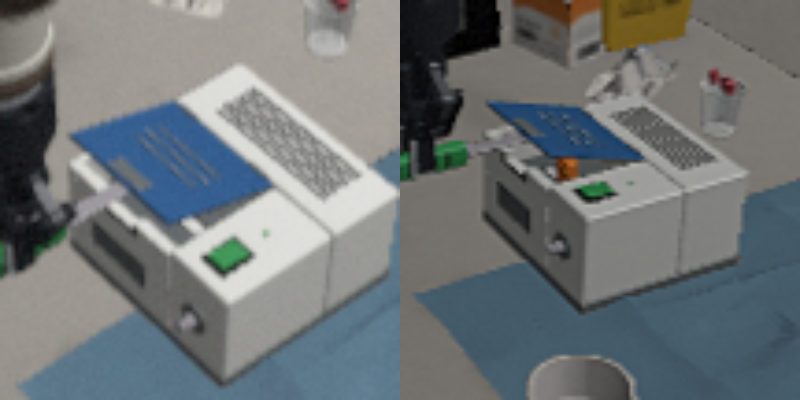

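The picture shows the cover lifted by the blade, front edge at (70,135) in the left crop, with the orange tab visible under it at (567,168) in the right crop. I'll lift further and push the cover over.

```bash
python3 -m handwheel '[0,0,0.012,0,0,0,0.024,0,0,0,0.036,0,0,0,0.048,0,0,0,0.056,0,0.01,0,0.056,0,0.02,0,0.056,0,0.03,0,0.056,0,0.04,0,0.056,0,0.05,0,0.056,0]' && python3 -m handwheel '[0.01,0,0,0,0.02,0,0,0,0.03,0,0,0,0.036,0,0,0,0.042,0,0,0,0.048,0,0,0,0.052,0,0,0,0.052,0,0,0,0.052,0,0,0,0.052,0,0,0]'
cat > cov.py <<'E'
from h import *
for n in ['scene','side']:
    s,d,c=cam(n); P=cloud(c,d); hsv=cv2.cvtColor(s,cv2.COLOR_BGR2HSV)
    b=cv2.inRange(hsv,(105,150,50),(120,255,255)).astype(bool)&(P[...,2]>98)&(P[...,2]<215)&(P[...,0]>560)&(P[...,0]<780)&(abs(P[...,1]-26)<70)
    Q=P[b]
    if len(Q)>30:
        A=np.linalg.svd(Q-np.median(Q,0),full_matrices=False)[2][2]; print(n,len(Q),'normal',A.round(3),'angle',np.arctan2(abs(A[0]),np.sign(A[0])*A[2]), Q.min(0).round(),Q.max(0).round())
E
python3 cov.py
```

```text
time: 8.45
ee_pos: [535.1, 29.5, 342.1]
tcp_rot: [-3.141, 0.001, -0.014]
ft_force: [-0.0, -0.3, -0.3]
gripper_width: 0.166
finger_force: 69.9
time: 9.45
ee_pos: [587.4, 29.4, 346.1]
tcp_rot: [3.141, -0.005, -0.014]
ft_force: [-6.9, -0.3, 12.8]
gripper_width: 0.168
finger_force: 75.8
scene 54 normal [0.895 0.001 0.446] angle 1.1090579408104564 [631. -29. 109.] [674.  41. 192.]
```

```bash
python3 - <<'E'
from h import *
s,d,c=cam('scene');w,_,_=cam('side'); v,_,_=cam('wrist')
cv2.imwrite('pics/c4.png',np.vstack([np.hstack([cv2.resize(s[90:218,205:333],(400,400)),cv2.resize(w[90:218,200:328],(400,400))]),np.pad(cv2.resize(v,(266,200)),((0,0),(0,534),(0,0)))]))
E
```

```text
(no output)
```

View pics/c4.png

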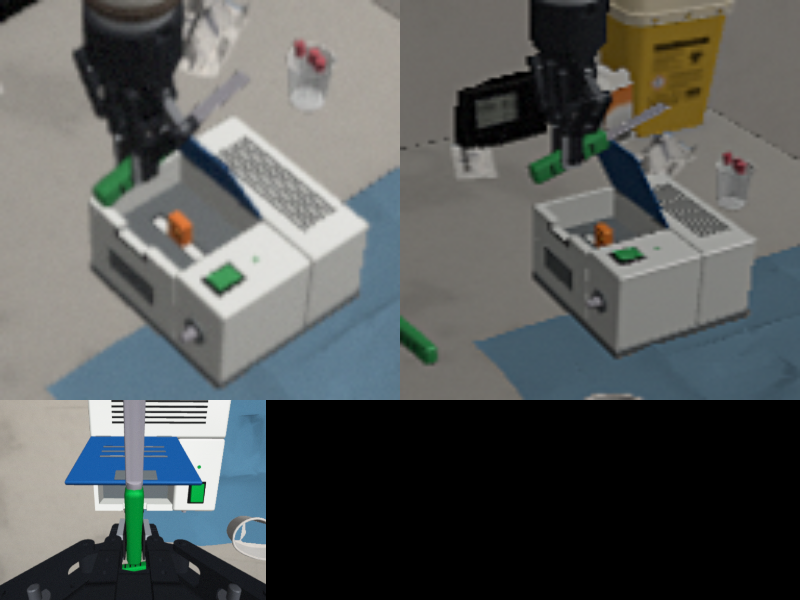

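The picture shows the cover at about 1.1 rad (63°). The blade slid over its front edge because I lifted too high, and the lever has tilted nose-up in the grip. I'll lift off, retract and measure the tilt.

```bash
python3 -m handwheel '[0,0,0.01,0,0,0,0.02,0,0,0,0.03,0,-0.03,0,0.03,0,-0.06,0,0.03,0,-0.09,0,0.03,0,-0.12,0,0.03,0,-0.14,0,0.03,0,-0.14,0,0.03,0,-0.14,0,0.03,0]'
cat > tilt.py <<'E'
from h import *
w,d,c=cam('wrist'); P=cloud(c,d); s=r.sense(); print(s['ee_pos'].round(1))
hsv=cv2.cvtColor(w,cv2.COLOR_BGR2HSV); g=cv2.inRange(hsv,(50,100,40),(75,255,255)).astype(bool); tz=s['ee_pos'][2]-173
g&=(abs(P[...,1]-s['ee_pos'][1])<25)&(P[...,2]>tz-25)
v,u=np.where(g); print('green rows',v.min(),v.max())
for q in range(v.min(),v.max(),25): print(P[q,u[v==q]].mean(0).round(1) if (v==q).any() else '')
print('blade')
u0=int(np.median(u[v<v.min()+10]))
for q in range(3,v.min(),20): print(P[q,u0-3:u0+4].mean(0).round(1))
E
python3 tilt.py; python3 cov.py
```

```text
time: 10.7
ee_pos: [446.6, 29.4, 373.4]
tcp_rot: [3.141, -0.002, -0.014]
ft_force: [0.3, -0.2, -1.4]
gripper_width: 0.167
finger_force: 73.8
[446.9  29.4 373.4]
green rows 166 316
[491.4  21.6 215.5]
[483.1  28.3 226.6]
[472.1  28.4 226.6]
[457.7  28.7 220.1]
[442.5  29.1 215.8]
[425.4  29.1 211.1]
blade
[548.7  27.4 234.3]
[543.   27.5 233.6]
[537.3  27.5 232. ]
[531.2  27.6 230.1]
[524.7  27.7 228.4]
[517.7  27.8 226.7]
[510.2  27.9 224.7]
[502.2  28.  222.4]
[494.5  28.1 225.6]
scene 73 normal [ 0.898 -0.013  0.441] angle 1.1143714107912452 [630. -31. 101.] [697.  66. 194.]
```

```bash
python3 -m handwheel '[0,0,-0.04,0,0,0,-0.068,0,0,0,-0.068,0,0.03,0,-0.068,0,0.06,0,-0.068,0,0.075,0,-0.068,0,0.085,0,-0.068,0,0.095,0,-0.068,0,0.105,0,-0.068,0,0.115,0,-0.068,0]' && python3 -m handwheel '[0.006,0,0,0,0.012,0,0,0,0.017,0,0,0,0.017,0,0,0,0.017,0,0,0,0.017,0,0,0,0.017,0,0,0,0.017,0,0,0,0.017,0,0,0,0.017,0,0,0]'; python3 cov.py;python3 tilt.py | tail -6
```

```text
time: 11.85
ee_pos: [561.7, 29.5, 305.0]
tcp_rot: [3.142, 0.0, -0.014]
ft_force: [-1.6, -0.5, 0.4]
gripper_width: 0.166
finger_force: 74.0
time: 12.85
ee_pos: [578.1, 29.5, 304.7]
tcp_rot: [-3.142, -0.0, -0.014]
ft_force: [1.3, 0.4, 0.2]
gripper_width: 0.163
finger_force: 73.8
scene 731 normal [-0.979  0.018  0.205] angle 1.7776967443646274 [678. -31. 102.] [703.  81. 201.]
side 463 normal [-0.979  0.018  0.202] angle 1.7740988288182926 [680. -33. 101.] [705.  79. 201.]
[668.6  22.5 163. ]
[662.5  22.4 161.1]
[655.9  22.3 159.7]
[648.9  22.2 157.5]
[641.1  21.5 145.6]
[630.7  20.5 127.2]
```

The cover is at 1.775 rad. Now I'll retract and carry the lever back to its free spot on the left.

```bash
python3 -m handwheel '[-0.045,0,0,0,-0.09,0,0,0,-0.135,0,0,0,-0.14,0.04,0,0,-0.14,0.09,0,0,-0.14,0.14,0,-0.034,-0.12,0.18,0,-0.034,-0.11,0.22,0,-0.034,-0.104,0.26,0,-0.034,-0.104,0.26,0,-0.034]' && python3 -m handwheel '[0,0,-0.03,0,0,0,-0.06,0,0,0,-0.085,0,0,0,-0.1,0,0,0,-0.108,0,0,0,-0.112,0,0,0,-0.112,0,0,0,-0.112,0,0,0,-0.112,0,0,0,-0.112,0]'; python3 tilt.py | tail -6
```

```text
time: 14.0
ee_pos: [474.2, 293.2, 304.9]
tcp_rot: [-3.14, -0.001, -0.117]
ft_force: [-0.9, -1.3, -0.6]
gripper_width: 0.166
finger_force: 73.8
time: 15.0
ee_pos: [474.5, 289.6, 193.5]
tcp_rot: [-3.141, -0.001, -0.121]
ft_force: [0.3, 0.4, -0.4]
gripper_width: 0.17
finger_force: 73.8
[556.  279.2  66.3]
[551.9 279.8  48.6]
[545.  280.6  46.4]
[537.6 281.5  44.2]
[529.6 282.5  42.3]
[521.9 283.4  45.1]
```

```bash
python3 -m handwheel '[0,0,-0.002,0,0,0,-0.004,0,0,0,-0.006,0,0,0,-0.008,0,0,0,-0.01,0,0,0,-0.012,0,0,0,-0.013,0,0,0,-0.014,0,0,0,-0.014,0,0,0,-0.014,0]' - 20; python3 tilt.py
```

```text
time: 16.05
ee_pos: [477.2, 289.5, 182.5]
tcp_rot: [-3.14, -0.008, -0.12]
ft_force: [2.4, -5.0, 16.0]
gripper_width: 0.17
finger_force: 77.8
[477.2 289.5 182.5]
green rows 167 328
[520.8 277.4  20.2]
[512.7 285.   31. ]
[502.1 286.3  33. ]
[488.3 287.8  28.3]
[474.5 289.7  26.3]
[459.4 291.2  24.1]
[443.1 293.2  21.9]
blade
[583.3 276.3  31.9]
[577.2 277.   30.9]
[570.6 277.8  30.4]
[563.9 278.7  28.7]
[556.7 279.5  27.7]
[549.1 280.4  27. ]
[541.1 281.4  26.3]
[532.8 282.4  24.8]
[524.7 283.4  28.6]
```

```bash
python3 -m handwheel '[0,0,0.001,0,0,0,0.001,0,0,0,0.001,0,0,0,0.001,0,0,0,0.001,0,0,0,0.001,0,0,0,0.001,0,0,0,0.001,0,0,0,0.001,0,0,0,0.001,0]' 0.6 20; python3 tilt.py
```

```text
time: 17.1
ee_pos: [474.1, 289.5, 179.7]
tcp_rot: [3.142, -0.0, -0.121]
ft_force: [0.1, -0.2, 0.1]
gripper_width: 0.195
finger_force: 0.0
[474.2 289.5 179.7]
green rows 151 321
[524.4 283.2  17.4]
[513.9 284.5  21.2]
[502.3 285.9  21.2]
[490.1 287.4  21.1]
[477.3 289.2  21.2]
[463.7 290.6  21. ]
[449.7 292.4  21.2]
blade
[584.1 275.9  12.2]
[576.9 276.8  11.7]
[569.2 277.8  12.5]
[561.4 278.7  12.7]
[553.4 279.7  11.9]
[545.1 280.7  12. ]
[536.4 281.8  12.2]
[529.9 282.7  35.7]
```

The lever lies flat, with the blade at z≈12 and the handle top at 21. I'll open, lift and move over the unit with a quarter turn.

```bash
python3 -m handwheel '[0,0,0,0,0,0,0,0,0,0,0.002,0,0,0,0.01,0,0,0,0.03,0,0,0,0.06,0,0,0,0.1,0,0,0,0.15,0,0,0,0.19,0.04,0,0,0.22,0.08]' -0.3 40 && python3 -m handwheel '[0.02,-0.03,0,0.04,0.04,-0.07,0,0.08,0.06,-0.11,0,0.12,0.08,-0.15,0,0.16,0.1,-0.19,0,0.2,0.12,-0.23,0,0.24,0.14,-0.264,0,0.28,0.157,-0.264,0,0.32,0.157,-0.264,0,0.36,0.157,-0.264,0,0.4]' && python3 -m handwheel '[0,0,0,0.04,0,0,0,0.057,0,0,0,0.057,0,0,0,0.057,0,0,0,0.057,0,0,0,0.057,0,0,0,0.057,0,0,0,0.057,0,0,0,0.057,0,0,0,0.057]'
cat > tab.py <<'E'
from h import *
s=r.sense(); print(s['ee_pos'].round(1),s['tcp_rot'].round(3),s['joints'].round(2))
for n in ['wrist','scene','side']:
    w,d,c=cam(n); P=cloud(c,d); hsv=cv2.cvtColor(w,cv2.COLOR_BGR2HSV)
    m=cv2.inRange(hsv,(5,150,80),(18,255,255)).astype(bool)&(abs(P[...,0]-631)<60)&(abs(P[...,1]-26)<60)
    t=m&(P[...,2]>82)
    if t.sum()>5:
        v,u=np.where(t); Q=np.array([plane(c,a,b,86)[:2] for a,b in zip(u,v)],np.float32); print(n,t.sum(),'top',Q.mean(0),P[t].mean(0).round(1),cv2.minAreaRect(Q))
    if n=='wrist': cv2.imwrite('pics/w5.png',w)
E
python3 tab.py; python3 cov.py
```

```text
time: 18.15
ee_pos: [474.2, 289.5, 404.0]
tcp_rot: [-3.141, -0.005, 0.136]
ft_force: [0.2, 1.1, 0.3]
gripper_width: 0.651
finger_force: 0.0
time: 19.15
ee_pos: [631.4, 24.9, 400.1]
tcp_rot: [3.141, -0.0, 1.392]
ft_force: [1.0, -0.1, -0.1]
gripper_width: 0.651
finger_force: 0.0
time: 20.15
ee_pos: [631.2, 25.5, 399.7]
tcp_rot: [-3.142, -0.0, 1.566]
ft_force: [0.3, 0.6, -1.1]
gripper_width: 0.648
finger_force: 0.0
[631.2  25.5 399.7] [-3.142 -0.     1.566] [-0.15  0.31  1.43 -0.    1.4  -0.15]
wrist 257 top [634.4717    27.725193] [634.5  27.6  85.6] ((634.5158081054688, 27.780759811401367), (21.37382698059082, 11.018121719360352), 89.73758697509766)
scene 24 top [630.42426   25.803621] [631.   26.4  85.1] ((631.1575927734375, 25.627552032470703), (21.5726261138916, 11.148374557495117), 85.59929656982422)
side 11 top [653.3894    50.538548] [635.8  24.5  98.5] ((741.1382446289062, 174.39637756347656), (403.9813232421875, 10.52752685546875), 54.57540512084961)
scene 773 normal [-0.979  0.019  0.205] angle 1.777195324568442 [676. -30. 101.] [704.  84. 201.]
side 528 normal [-0.98   0.018  0.2  ] angle 1.772264287461137 [680. -33. 101.] [705.  80. 200.]
```

View pics/w5.png

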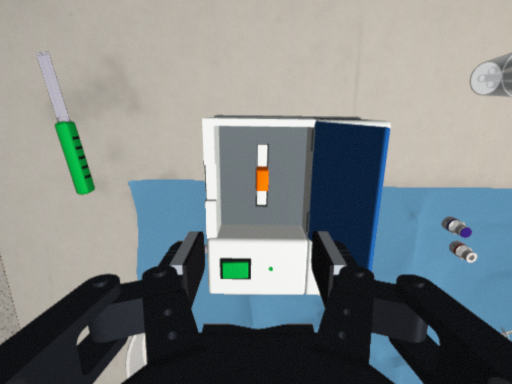

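The wrist view shows the orange tab at (262,180) inside the well, the cover open at right, and the lever alone on the desk at left. The tab is at (633,27), top z 86, 21x11, as expected. I'll descend with the fingers part open.

```bash
python3 -m handwheel '[0.002,0.001,-0.04,0,0.002,0.001,-0.075,0,0.002,0.001,-0.1,0,0.002,0.001,-0.115,0,0.002,0.001,-0.13,0,0.002,0.001,-0.14,0,0.002,0.001,-0.15,0,0.002,0.001,-0.156,0,0.002,0.001,-0.16,0,0.002,0.001,-0.16,0]' 0.25 && python3 -m handwheel '[0,0,0,0,0,0,0,0,0,0,0,0,0,0,0,0,0,0,0,0,0,0,0,0,0,0,0,0,0,0,0,0,0,0,0,0,0,0,0,0]' 1 60; python3 cov.py
```

```text
time: 21.4
ee_pos: [633.2, 26.5, 239.5]
tcp_rot: [-3.142, -0.0, 1.566]
ft_force: [-0.2, -0.1, 0.8]
gripper_width: 0.374
finger_force: 0.0
time: 22.4
ee_pos: [633.9, 26.4, 240.6]
tcp_rot: [3.139, 0.0, 1.566]
ft_force: [3.9, 0.7, 1.9]
gripper_width: 0.123
finger_force: 61.3
scene 507 normal [-0.955  0.026  0.297] angle 1.8720069457972022 [679. -30. 102.] [711.  49. 198.]
side 360 normal [-0.956  0.015  0.292] angle 1.8674646707682743 [681. -33. 102.] [714.  68. 198.]
```

```bash
python3 -m handwheel '[0,0,0.008,0,0,0,0.016,0,0,0,0.026,0,0,0,0.038,0,0,0,0.05,0,0,0,0.065,0,0,0,0.08,0,0,0,0.1,0,0,0,0.12,0,0,0,0.14,0]'; python3 cov.py; python3 - <<'E'
from h import *
s,d,c=cam('scene');w,d2,c2=cam('side'); v,_,_=cam('wrist')
cv2.imwrite('pics/c6.png',np.hstack([cv2.resize(s[70:230,200:360],(400,400)),cv2.resize(w[70:230,200:360],(400,400))]))
# dish rim
for n,(a,dd,cc) in dict(scene=(s,d,c),side=(w,d2,c2)).items():
    P=cloud(cc,dd); m=(P[...,2]>30)&(P[...,2]<48)&(abs(P[...,0]-492)<90)&(abs(P[...,1]+270)<130); print(n,m.sum(),cv2.minAreaRect(P[m][:,:2].astype(np.float32)))
E
```

```text
time: 23.5
ee_pos: [632.6, 26.5, 380.9]
tcp_rot: [-3.14, 0.0, 1.566]
ft_force: [-0.7, -0.6, -0.4]
gripper_width: 0.121
finger_force: 61.1
scene 796 normal [-0.956  0.016  0.293] angle 1.8677069420336248 [678. -29. 102.] [713.  75. 200.]
side 521 normal [-0.956  0.023  0.291] angle 1.8663895695774928 [680. -32. 101.] [714.  77. 197.]
scene 554 ((490.9427185058594, -268.3190612792969), (101.42085266113281, 199.56356811523438), 2.4182655811309814)
side 430 ((493.756103515625, -270.94366455078125), (101.80034637451172, 198.9999542236328), 2.8555357456207275)
```

View pics/c6.png

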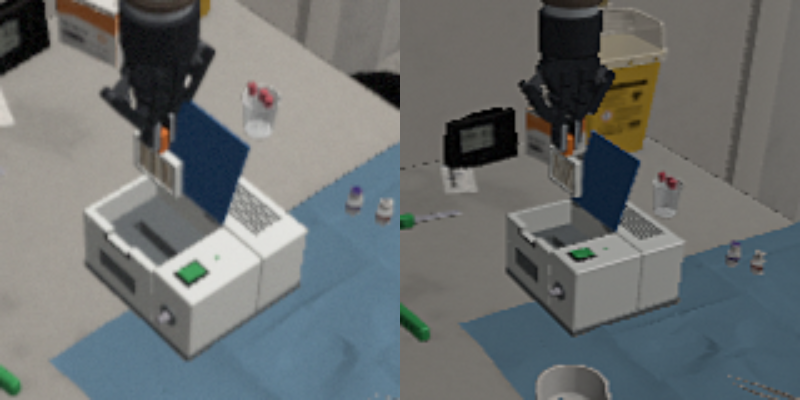

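The insert is drawn out and upright in the fingers at left-crop px (158,165). The cover stays open at 1.87 rad. I'll carry it over the dish centre at (492,-270).

```bash
python3 -m handwheel '[-0.015,-0.01,0,0,-0.04,-0.03,0,0,-0.065,-0.06,0,0,-0.085,-0.095,0,0,-0.1,-0.13,0,0,-0.115,-0.165,0,0,-0.125,-0.2,0,0,-0.135,-0.23,0,0,-0.141,-0.255,0,0,-0.141,-0.275,0,0]' && python3 -m handwheel '[0,-0.012,-0.005,0,0,-0.018,-0.012,0,0,-0.021,-0.02,0,0,-0.021,-0.028,0,0,-0.021,-0.035,0,0,-0.021,-0.04,0,0,-0.021,-0.04,0,0,-0.021,-0.04,0,0,-0.021,-0.04,0,0,-0.021,-0.04,0]'; python3 cov.py; python3 - <<'E'
from h import *
s,d,c=cam('scene');w,d2,c2=cam('side')
print(r.sense()['ee_pos'])
cv2.imwrite('pics/c7.png',np.hstack([cv2.resize(s[130:330,130:380],(400,320)),cv2.resize(w[90:290,150:400],(400,320))]))
for n,(a,dd,cc) in dict(scene=(s,d,c),side=(w,d2,c2)).items():
    P=cloud(cc,dd); m=(P[...,2]>85)&(P[...,2]<155)&(abs(P[...,0]-492)<60)&(abs(P[...,1]+270)<60); Q=P[m]; print(n,m.sum(),Q.min(0).round(),Q.max(0).round(),Q.mean(0).round())
    hsv=cv2.cvtColor(a,cv2.COLOR_BGR2HSV); m=cv2.inRange(hsv,(50,120,50),(75,255,255)).astype(bool)&(P[...,2]<30)&(P[...,1]>200); print(P[m].mean(0) if m.any() else 0)
E
```

```text
time: 24.75
ee_pos: [491.1, -249.7, 378.1]
tcp_rot: [-3.139, -0.002, 1.565]
ft_force: [0.5, 0.3, -0.9]
gripper_width: 0.124
finger_force: 61.1
time: 25.75
ee_pos: [492.3, -269.6, 340.2]
tcp_rot: [3.141, 0.001, 1.566]
ft_force: [-0.6, 0.9, -0.3]
gripper_width: 0.128
finger_force: 61.1
scene 563 normal [-0.957  0.019  0.29 ] angle 1.8652625787094559 [680. -24. 103.] [708.  84. 191.]
[ 492.17480583 -269.57538837  339.8925198 ]
scene 233 [ 483. -303.  108.] [ 495. -235.  155.] [ 487. -274.  129.]
[476.12607383 284.9187484   17.40643554]
side 245 [ 486. -305.  109.] [ 498. -238.  155.] [ 490. -275.  132.]
[478.25300241 281.63696436  14.37163433]
```

View pics/c7.png

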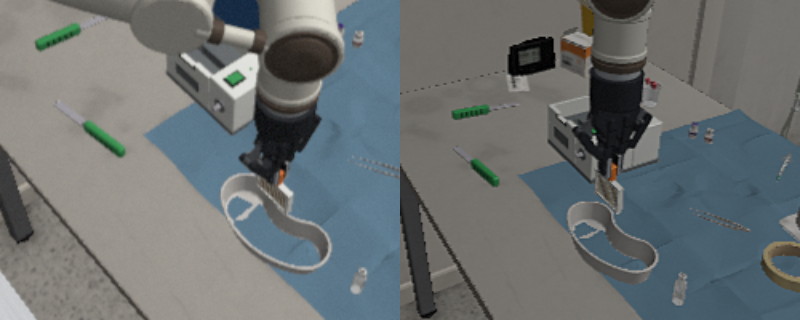

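The insert hangs upright over the dish at left-crop (275,190). Its lower edge is at about z 110, over the dish centre to within a few mm. The lever lies flat on the desk, the cover is open, and the ampoule at (360,282) is standing. I'll sign off.

```bash
python3 -m handwheel '[0,0,0,0,0,0,0,0,0,0,0,0,0,0,0,0,0,0,0,0,0,0,0,0,0,0,0,0,0,0,0,0,0,0,0,0,0,0,0,0]' && python3 -c "
from bench import r
print(r.sign_off())"
```

```text
time: 26.95
ee_pos: [492.2, -269.5, 339.7]
tcp_rot: [-3.142, -0.0, 1.566]
ft_force: [-0.1, -0.7, -1.3]
gripper_width: 0.121
finger_force: 61.1
the job is handed in; nothing more can be done
None
```

I handed the job in at about 27 s; the sign-off gave no verdict. The insert is held still and upright over the dish centre with its lower edge about 110 mm up, the cover is open at 1.87 rad, and the lever lies flat on the desk; on the first push the blade slipped over the cover's edge, so I finished opening it with a second push.

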